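# Fetch the seed jar from the sliding-door seed case and weigh it

### The arm

A 6-joint arm with a two-finger parallel gripper is mounted at the origin on the work surface. World frame = base frame: x ahead of the robot, y to its left, z up, the work surface at z = 0. Lengths are in mm, angles in rad, forces in N, time in s.
With the tool pointing down it reaches from about 250 to 775 mm from the base axis. Payload 4 kg.
Tool frame: the origin (TCP) lies between the finger pads; the fingertips stand arm.tip_extent ahead of it and the grasp point (between the pads) lies 6 mm ahead of it (arm.tip_extent is the distance from the TCP to the fingertips, in mm); z points along the fingers, y is the line along which they close (so a half turn about z gives the same grasp; the last joint's range is limited). The gripper opens to 85 mm and grips with 20 to 120 N. Pads are 22 mm wide; open, the fingers measure 114 mm over their backs; the gripper's body (76 mm by 85 mm) begins 54 mm behind the grasp point. The pads swing forward as they close: fully open they stand 13 mm farther back than shut.
Start: joints at [-1.289, 0.087, 1.371, -0, 1.684, -0.103], TCP at [206.454, -509.798, 233.241] pointing down, gripper open.
Joint ranges: [-3.1, 3.1], [-0.76, 2.03], [0.27, 2.55], [-1.08, 4.22], [0.17, 2.65], [-2.57, 2.57]. Speed limits (rad/s): [2.79, 2.79, 3.14, 3.14, 3.14, 3.14].

### API

Orientations are given as [roll, pitch, yaw] about the fixed x, y, z axes, in that order (R = Rz(yaw) Ry(pitch) Rx(roll)).
In Python, from bench import arm gives the robot as it stands.
- The arm moves only by the shell command python3 -m pendant 'ROWS' [FORCE]. ROWS is JSON, a list of rows, each an object with "gripper": the opening, from -1 (shut) to 1 (fully open), so that 0 is half open; "dp": the shift along the tool's x, y, z in cm, a list of three; "turn": the turn about the tool's z in degrees. In form: [{"gripper": gripper, "dp": [dx, dy, dz], "turn": turn}, ...]. A call has 1 to 10 rows; each row shifts and turns the commanded pose from where the row before left it, along the tool's axes as they then stand; what a row does not reach is not made up. A row lasts 1/12 s, in which the tool goes at most 41.7 mm and 7.16 degrees, less where a joint would pass 70% of its speed; a pose out of reach is approached as far as the arm can. A call is refused whole if a number of a shift passes 4.17 or a number of a turn 7.16, either way. A call with a gripper value outside its range is refused whole. The fingers move at their own pace and stop on an object; FORCE is the grip in N (left out, the last holds). Time passes only in rows, so rows that do not move let the fingers close. It gives the time, the measured TCP pose, the force, the opening and the grip force at its end, in the units of the state.
- arm.state(): the state, without advancing time (a new reading comes with each control period).
- arm.grab_frame(name): name is "scene" or "top"; returns the picture (400x640x3 uint8, red, green, blue); there is no depth.
- arm.camera_info(name): a dict with "fx", "fy", "cx", "cy" (pixels), "R" (3x3) and "t" (3): a world point X has camera coordinates R X + t. Camera axes: x right, y down, z forward; pixel columns grow to the right and rows downward; lengths in mm; the calibration is good to about 2 mm. A picture is of the moment at which its call begins. camera_info takes no time and is no camera call.
- arm.sign_off(): hands the job in; it is judged then, once.
Trained networks look in the newest picture that a camera, given by its name, has taken for a name from the list of things; names that differ only in an ending like _2 or _b are one class to them, and where a whole thing is asked for, a point or a joint stands for the part that bears it (a point fixed in the world has none). Each returns a list of dicts, best first, with "p" (0 to 1); they miss things now and then, are a little off and sometimes report something else, mostly with a low value. They report only what shows in the picture. A call takes as long as a camera call.
- arm.look_for(camera, thing): "location" ([x, y, z] in mm, in the coordinates of the camera as it stood for that picture, good to about 4 mm: the middle of the surface that is visible of it).
- arm.regions_of(camera, thing): "mask" (400x640 bool, what is visible of it).
- arm.pinpoint(camera, thing): "location" ([x, y, z] in mm, in the coordinates of the camera as it stood for that picture, good to about 4 mm: a listed point, or the origin of a listed thing).
The state is a dict: "time": time; "joints": joint angles; "joint_velocities": joint speeds; "joint_torque": joint torques, N m; "ee_pos": TCP position; "eef_rot": TCP orientation; "force": force on the tool from outside, world axes, zero at the start; "torque": the same for the moment, N m; "gripper_width": opening from 0.0 (shut) to 1.0 (fully open); "grip_force": force on a finger pad.
Only numpy, scipy, OpenCV 4.12 (cv2) and the standard library are available. Lean on these libraries where they do the work, as an engineer would, in place of code of your own. Each camera call takes 0.05 s, during which the arm holds its last target. There are 200 camera calls.

### The job

Slide open the seed case's door that stands in front of the tall jar, lift the jar out upright and set it down gently, standing fully on the round plate of the bench scale. Then slide the door shut again so that both doors are fully closed, leaving the other things in the case where they are.

Things in the scene. Friction and masses are not known exactly. Their poses are not given: they have to be found in the camera images.
- case: Plywood-framed clear seed case fixed to the bench, 240 mm deep (x), 524 wide (y), roof top 217 high. Origin: centre of its underside; x from its front (robot side) to its back, y to its left as the robot sees it, z up. Things inside stand at z = 12 mm; front wall 65 high; side walls' inner faces at y = +-250; divider 62 high at y = 0. Its front is a slope of 49.4 deg from level, shut by two clear sliding doors
- roof_edge (a point): Middle of the lower front edge of the case's roof (case x = -5, z = 205 mm), top end of the door slope; the slope runs down to the front wall's top (case x = -120, z = 65). Aluminium tracks at both ends of the slope stand 21 mm out of it (upper one's outer corner at about case x = -20, z = 223). The roof overhangs the jar: reach in through the slope, tool leaning back to the robot
- door_left (a joint): Slide of the left (case y > 0), outer door: 0 m = shut (starts within 5 mm), grows as it slides to the right (case -y) in front of the other, stop at 0.205. Clear panel 6 mm thick, 260 mm wide (case y = -10 to +250 when shut), about 0.5 kg, friction about 1.2 N, stays where it is left. It lies 10 mm farther out of the slope than the right door
- door_right (a joint): Slide of the right (case y < 0), inner door: 0 m = shut (starts within 5 mm), grows as it slides to the left (case +y) behind the other, stop at 0.205; open, its handle ends 9 mm short of the left door's edge. Otherwise like the left door (case y = -250 to +10 when shut)
- door_left_grip (a point): Grip point on the left door's wooden handle, an upright fin 12 mm thick (case y), 60 mm long up the slope, standing 49 mm off the panel; the point is in its middle, 38 mm off the panel, 11 mm inside its outer edge, at case y = 230 when shut. Moves with the door. Axes: x up the slope, y as the case's, z out of the slope
- door_right_grip (a point): The same point on the right door's like handle (case y = -230 mm when shut). The right door lies deeper: both doors shut, this point is 7.6 mm farther along case x and 6.5 mm lower than the left one
- jar: Tall round jar of amber glass with a metal cap, straight-sided, 48 mm diameter, 105 mm high, 0.17 to 0.35 kg. Origin: centre of its underside, z up. It starts upright inside the case, behind the middle of the left or the right door (see its case y)
- plate (a point): Centre of the top of the scale's round steel plate, 100 mm diameter, 50 mm above the bench, z up; the fixed grey scale under it is 150 by 100 mm and nothing stands higher than the plate
- tin: Squat round steel tin inside the case, 66 mm diameter, 57 mm high; not to be moved. Origin: centre of its underside
- label_box: Small cardboard box in the case's back left corner, 45 by 60 by 50 mm; not to be moved. Origin: centre of its underside
- small_pot: Small clay pot in the case's back right corner, 52 mm wide, 45 mm high; not to be moved. Origin: centre of its underside

How it is judged:
By the outcome, as a careful person would: the job done as asked, in the order asked, and still so for the second after the job is handed in, with the robot touching nothing.
It also fails if it takes over 64 s, if anything falls off the work surface, if the arm or the gripper's body presses on something with over 40 N, if the wrist force passes 120 N, or if a joint passes its speed limit or range.

## Working session

There is one attempt and no reset: what is moved stays moved. The work goes in short steps, Python scripts to look and compute and a shell command to move; the robot and the scene stay as the last step left them, time stands still between calls to the robot, and variables do not carry over. Pictures are saved under pics/ and viewed, at most 10 in all, crops included, and the job is handed in when it is done.

```bash
mkdir -p pics; ls; cat > h.py <<'E'
import numpy as np, cv2
from bench import arm
def pin(thing,cams=("scene","top"),f="pinpoint"):
    out=[]
    for c in cams:
        ci=arm.camera_info(c);R=np.array(ci["R"]);t=np.array(ci["t"])
        for d in getattr(arm,f)(c,thing)[:2]:
            out.append((c,round(d["p"],2),(R.T@(np.array(d["location"])-t)).round(1).tolist()))
    return out
def snap(c,n):
    im=arm.grab_frame(c);cv2.imwrite(f"pics/{n}.png",im[:,:,::-1]);return im
E
python3 - <<'E'
from h import *
snap("scene","s0");snap("top","t0")
for th in ["case","roof_edge","door_left_grip","door_right_grip","jar","plate","tin","label_box","small_pot"]:
    print(th,pin(th))
print(arm.state(),arm.tip_extent)
for c in("scene","top"):print(arm.camera_info(c))
E
```

```text
pics
case [('scene', 0.54, [436.6, 371.2, 51.7])]
roof_edge [('scene', 0.83, [617.7, -43.2, 211.1]), ('top', 0.89, [613.9, -40.5, 203.8]), ('top', 0.68, [557.3, -280.4, 162.3])]
door_left_grip [('scene', 0.79, [500.0, 172.9, 164.7]), ('top', 0.7, [492.1, 171.1, 171.7])]
door_right_grip [('scene', 0.65, [559.3, -282.5, 163.3]), ('top', 0.68, [557.9, -280.1, 164.8])]
jar []
plate [('scene', 0.83, [439.3, 371.4, 52.6]), ('top', 0.82, [439.7, 375.0, 48.0])]
tin []
label_box []
small_pot []
{'time': 1.0, 'joints': array([-1.28909326e+00,  8.71788743e-02,  1.37065717e+00,  4.19031392e-05,
        1.68356434e+00, -1.03100614e-01]), 'joint_velocities': array([-0.00113183,  0.00027641,  0.0006881 , -0.00080302, -0.00130146,
        0.00032176]), 'joint_torque': array([-3.65811070e-05, -3.51738417e+01, -3.13468766e+01, -2.58462042e-04,
        1.91505997e-04,  6.40003080e-06]), 'ee_pos': array([ 206.47730367, -509.81766611,  233.27419499]), 'eef_rot': array([ 3.14139712e+00, -2.16266418e-05,  3.84808398e-01]), 'force': array([-0.77037189, -0.06855556,  0.58222891]), 'torque': array([-0.02240707, -0.00159726, -0.0495141 ]), 'grip_force': 0.0, 'gripper_width': 1.002342328812948} 25.0
{'fx': 399.80618239114534, 'fy': 399.80618239114534, 'cx': 318.0492120293916, 'cy': 197.6543479199625, 'R': array([[ 1.29729656e-01,  9.91549350e-01,  3.21758804e-04],
       [ 9.43841662e-01, -1.23388349e-01, -3.06493446e-01],
       [-3.03863676e-01,  4.00649786e-02, -9.51872714e-01]]), 't': array([ -84.94348164, -532.47293523, 1342.43690381])}
{'fx': 460.79917216343017, 'fy': 460.79917216343017, 'cx': 320.4182804594863, 'cy': 203.60089797578465, 'R': array([[-0.0184362 , -0.99981497, -0.00548914],
       [-0.98534396,  0.01909998, -0.16950657],
       [ 0.16958004,  0.00228364, -0.98551377]]), 't': array([  41.7203118 ,  613.60552211, 1053.81419796])}
```

View pics/s0.png

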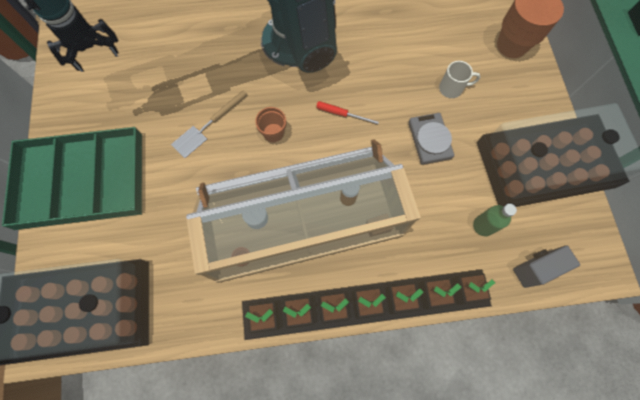

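View pics/t0.png

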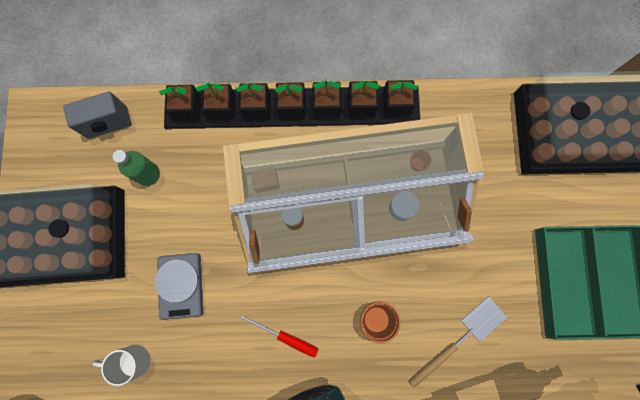

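The scene shows the case at about (300,215), with handles at (205,195) and (377,150). The top view has the handles at (254,245) and (464,213). A narrow cylinder with an amber body stands behind the left door at top (292,215), so that is likely the jar. A wider tin is behind the right door at (404,205), and the scale plate is at (176,281).

```bash
cat >> h.py <<'E'
def proj(c,X):
    ci=arm.camera_info(c);p=np.array(ci["R"])@np.array(X,float).T+np.array(ci["t"])[:,None]
    return np.c_[ci["fx"]*p[0]/p[2]+ci["cx"],ci["fy"]*p[1]/p[2]+ci["cy"]]
def back(c,uv,z):
    ci=arm.camera_info(c);R=np.array(ci["R"]);t=np.array(ci["t"])
    d=R.T@np.array([(uv[0]-ci["cx"])/ci["fx"],(uv[1]-ci["cy"])/ci["fy"],1]);o=-R.T@t
    return o+d*(z-o[2])/d[2]
E
python3 - <<'E'
from h import *
A={}
for k in range(4):
    for c in("scene","top"):arm.grab_frame(c)
    for th in ["roof_edge","door_left_grip","door_right_grip","plate","jar","tin"]:
        for c,p,l in pin(th):
            if p>.6 or th in("jar","tin"): A.setdefault((th,c),[]).append((p,*l))
    for c in("scene","top"):
      for th in("jar","tin"):
        for d in arm.regions_of(c,th)[:2]:
            m=d["mask"];v,u=np.nonzero(m);print(k,c,th,round(d["p"],2),len(u),u.min(),u.max(),v.min(),v.max())
for k,v in A.items():print(k,len(v),np.median(v,0).round(1),np.std(v,0).round(1))
im=cv2.imread("pics/t0.png")[100:290,210:500];im2=cv2.imread("pics/s0.png")[130:290,180:430]
a=cv2.resize(im,(795,521),interpolation=cv2.INTER_CUBIC);cv2.imwrite("pics/tz.png",a)
cv2.imwrite("pics/sz.png",cv2.resize(im2,(800,512),interpolation=cv2.INTER_CUBIC))
E
```

```text
0 scene jar 0.68 1667 409 453 113 163
3 top tin 0.49 2802 155 202 253 318
('roof_edge', 'scene') 4 [  0.9 615.2 -42.2 210.6] [1.000e-01 7.750e+01 1.787e+02 6.940e+01]
('roof_edge', 'top') 4 [  0.8 614.  -42.4 207. ] [0.1 1.6 0.8 1.9]
('door_left_grip', 'top') 4 [  0.7 494.3 170.4 168.6] [0.1 0.7 0.5 1.2]
('door_right_grip', 'scene') 4 [   0.8  560.  -281.   158.4] [0.1 0.6 0.5 1.8]
('door_right_grip', 'top') 4 [   0.8  559.4 -280.4  162.6] [0.1 1.7 2.1 0.9]
('plate', 'scene') 4 [  0.9 437.7 370.7  50.9] [0.  0.9 0.8 0.6]
('door_left_grip', 'scene') 3 [  0.7 500.5 172.8 167.6] [0.1 1.3 1.2 1. ]
('plate', 'top') 3 [  0.8 438.4 375.3  47.4] [0.1 2.  1.5 2.1]
('jar', 'top') 1 [  0.6 496.5 170.3 169.7] [0. 0. 0. 0.]
```

View pics/tz.png

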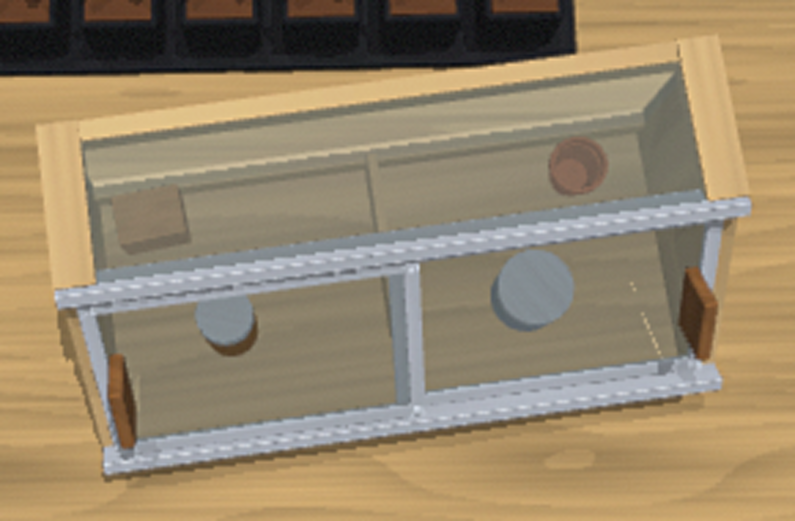

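View pics/sz.png

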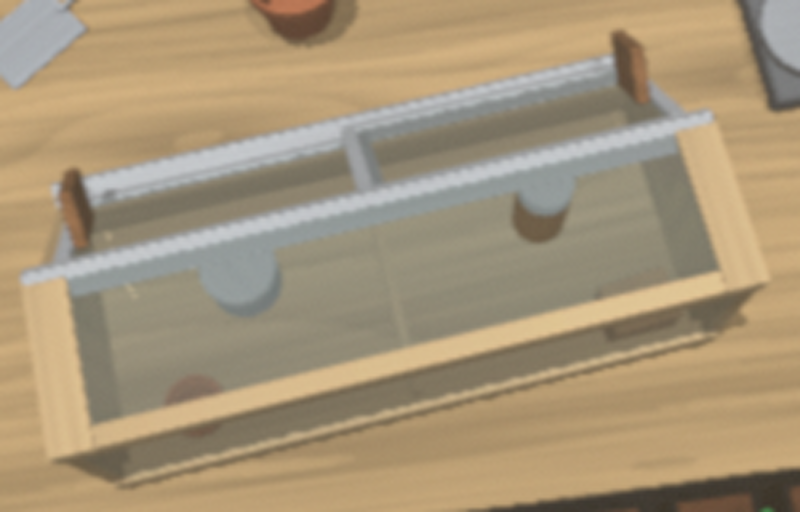

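The crops show the amber-sided jar with its metal cap behind the left door: cap centre at about top (292,216) and scene (350.6,189). The tin is on the right, the label box is back left and the pot is back right.

```bash
python3 - <<'E'
from h import *
from scipy.optimize import least_squares
LG=np.array([497.2,171.6,168]);RG=np.array([559.7,-280.8,161.3]);RE=np.array([614.7,-42.3,205])
n=np.array([-np.sin(np.radians(49.4)),0,np.cos(np.radians(49.4))])
def T(p,X):
    c,s=np.cos(p[2]),np.sin(p[2]);X=np.atleast_2d(X);return np.c_[p[0]+c*X[:,0]-s*X[:,1],p[1]+s*X[:,0]+c*X[:,1],X[:,2]]
def f(p):
    g=np.array([-62.5+p[3],230,135+p[4]])
    return np.r_[(T(p,g)-LG)[0],(T(p,g*[1,-1,1]+[7.6,0,-6.5])-RG)[0],(T(p,[-5,0,205])-RE)[0]]
s=least_squares(f,[620,-41,.12,-36,32]);print(s.x.round(3),s.fun.round(1));p=s.x
for c,uv in(("top",(292.1,216.4)),("scene",(350.6,189))):
  for z in(110,117):
    X=back(c,uv,z);d=X[:2]-p[:2];C=np.cos(p[2]);S=np.sin(p[2]);print(c,z,X.round(1),"case",(C*d[0]+S*d[1]).round(1),(-S*d[0]+C*d[1]).round(1))
# overlay
P=T(p,[[-20,262,223],[-20,-262,223],[120,262,217],[120,-262,217],[-120,262,65],[-120,-262,65],[120,250,205],[-62.5+p[3],230,135+p[4]],[-54.9+p[3],-230,128.5+p[4]]])
for c in("top","scene"):print(c,proj(c,P).round(0).tolist())
E
```

```text
[ 6.19804e+02 -4.28420e+01  1.22000e-01 -3.34050e+01  3.29000e+01] [-0.5  2.2 -0.1  0.4 -1.1  0.1  0.1 -1.1  0. ]
top 110 [576.2  94.6 110. ] case -26.6 141.7
top 117 [575.2  94.2 117. ] case -27.6 141.4
scene 110 [588.  96. 110.] case -14.7 141.6
scene 117 [590.4  95.1 117. ] case -12.5 140.5
top [[229.0, 214.0], [484.0, 178.0], [222.0, 148.0], [470.0, 114.0], [247.0, 266.0], [469.0, 234.0], [229.0, 149.0], [253.0, 251.0], [466.0, 217.0]]
scene [[402.0, 160.0], [186.0, 212.0], [420.0, 215.0], [196.0, 271.0], [380.0, 151.0], [199.0, 194.0], [414.0, 217.0], [377.0, 145.0], [202.0, 190.0]]
```

```bash
python3 -m pendant '[{"gripper":1,"dp":[0,0,-4],"turn":0},{"gripper":1,"dp":[0,0,-4],"turn":0},{"gripper":1,"dp":[0,0,-4],"turn":0},{"gripper":1,"dp":[0,0,-4],"turn":0},{"gripper":1,"dp":[0,0,-4],"turn":0},{"gripper":1,"dp":[0,0,-4],"turn":0},{"gripper":1,"dp":[0,0,-4],"turn":0},{"gripper":1,"dp":[0,0,-4],"turn":0}]'
python3 - <<'E'
from h import *
from scipy.optimize import least_squares
print(arm.state()["joints"].round(3))
LG=np.array([497.2,171.6,168]);RG=np.array([559.7,-280.8,161.3]);RE=np.array([614.7,-42.3,205])
def T(p,X):
    c,s=np.cos(p[2]),np.sin(p[2]);X=np.atleast_2d(X);return np.c_[p[0]+c*X[:,0]-s*X[:,1],p[1]+s*X[:,0]+c*X[:,1],X[:,2]]
W=[[-20,262,223],[-20,-262,223],[120,262,217],[120,-262,217]]
obs={"top":[[231.5,210.5],[483,177],[224,145.6],[472,114]],"scene":[[401,165],[187,216.5],[419.5,219],[195.6,273.5]]}
def f(p):
    g=np.array([-62.5+p[3],230,135+p[4]])
    r=[(T(p,g)-LG)[0],(T(p,g*[1,-1,1]+[7.6,0,-6.5])-RG)[0],(T(p,[-5,0,205])-RE)[0]]
    for c in obs:r.append(((proj(c,T(p,W))-obs[c])*2).ravel())
    return np.concatenate(r)
s=least_squares(f,[620,-41,.12,-36,32],loss="soft_l1");print(s.x.round(3),s.fun.round(1))
for c in obs: print(c, arm.camera_info(c)["R"].T@-np.array(arm.camera_info(c)["t"]))
E
```

```text
time: 5.27
ee_pos: [206.2, -508.8, 555.6]
eef_rot: [3.14, 0.0, 0.385]
force: [0.3, -1.1, 1.7]
gripper_width: 0.997
grip_force: 0.0
[-1.289  0.295  0.457  0.     2.388 -0.103]
[ 6.24419e+02 -4.44050e+01  1.16000e-01 -3.78750e+01  3.29000e+01] [ 0.9  0.9 -0.1 -0.9 -2.8  0.1  4.8 -2.7  0.  -3.7  0.1  3.6 -1.2 -1.1
 -0.6 -2.2 -2.4  1.1 -5.3 -3.2 -6.4 -0.1 -3.1 -0.5 -1.2]
top [ 426.67579863   27.58620985 1142.78757821]
scene [ 921.50764075  -35.260008   1114.65692589]
```

```bash
python3 -m pendant '[{"gripper":1,"dp":[0,0,-4],"turn":0},{"gripper":1,"dp":[0,0,-4],"turn":0},{"gripper":1,"dp":[0,0,-4],"turn":0},{"gripper":1,"dp":[0,0,-4],"turn":0},{"gripper":1,"dp":[0,0,-4],"turn":0},{"gripper":1,"dp":[0,0,-4],"turn":0}]'
python3 -c "
from h import *
print(arm.state()['joints'].round(3))"
```

```text
time: 5.77
ee_pos: [173.2, -427.5, 656.5]
eef_rot: [3.064, 0.0, 0.385]
force: [0.1, -0.4, 0.7]
gripper_width: 1.001
grip_force: 0.0
[-1.316  0.231  0.274  0.018  2.56  -0.115]
```

```bash
python3 -m pendant '[{"gripper":1,"dp":[2.8,-2.6,1.0],"turn":0},{"gripper":1,"dp":[2.8,-2.6,1.0],"turn":0},{"gripper":1,"dp":[2.8,-2.6,1.0],"turn":0},{"gripper":1,"dp":[2.8,-2.6,1.0],"turn":0},{"gripper":1,"dp":[2.8,-2.6,1.0],"turn":0},{"gripper":1,"dp":[2.8,-2.6,0],"turn":0},{"gripper":1,"dp":[2.8,-2.6,0],"turn":0},{"gripper":1,"dp":[2.8,-2.6,0],"turn":0}]'
python3 -m pendant '[{"gripper":1,"dp":[2.8,-2.6,0],"turn":0},{"gripper":1,"dp":[2.8,-2.6,0],"turn":0},{"gripper":1,"dp":[2.8,-2.6,0],"turn":0},{"gripper":1,"dp":[2.8,-2.6,0],"turn":0},{"gripper":1,"dp":[2.8,-2.6,0],"turn":0},{"gripper":1,"dp":[2.8,-2.6,0],"turn":0},{"gripper":1,"dp":[2.8,-2.6,0],"turn":0}]'
python3 -c "
from h import *
print(arm.state()['joints'].round(3))"
```

```text
time: 6.43
ee_pos: [304.5, -153.6, 590.0]
eef_rot: [3.065, -0.001, 0.384]
force: [1.2, -0.8, 0.1]
gripper_width: 1.001
grip_force: 0.0
time: 7.02
ee_pos: [418.3, 88.3, 576.5]
eef_rot: [3.066, -0.001, 0.386]
force: [0.2, -1.3, 0.7]
gripper_width: 1.003
grip_force: 0.0
[ 0.131  0.012  0.739 -0.105  2.368  1.24 ]
```

```bash
python3 -m pendant '[{"gripper":1,"dp":[3.3,-3.0,-2],"turn":0},{"gripper":1,"dp":[0,0,-4.1],"turn":7.1},{"gripper":1,"dp":[0,0,-4.1],"turn":7.1},{"gripper":1,"dp":[0,0,-4.1],"turn":1.3},{"gripper":1,"dp":[0,0,-4.1],"turn":0},{"gripper":1,"dp":[0,0,-4.1],"turn":0},{"gripper":1,"dp":[0,0,-4.1],"turn":0},{"gripper":1,"dp":[0,0,-4.1],"turn":0},{"gripper":1,"dp":[0,0,-4.1],"turn":0}]'
python3 -c "
from h import *
from scipy.spatial.transform import Rotation as R
s=arm.state();print(s['joints'].round(3),R.from_euler('xyz',s['eef_rot']).as_matrix().round(3))"
```

```text
time: 7.77
ee_pos: [335.3, 110.2, 710.4]
eef_rot: [3.073, -0.121, 0.14]
force: [0.3, 0.2, 0.1]
gripper_width: 0.998
grip_force: 0.0
[ 0.23   0.093  0.274 -0.171  2.654  1.509] [[ 0.983  0.131  0.129]
 [ 0.139 -0.989 -0.051]
 [ 0.121  0.068 -0.99 ]]
```

```bash
python3 -m pendant '[{"gripper":1,"dp":[4.1,-1,0],"turn":0},{"gripper":1,"dp":[4.1,-1,0],"turn":0},{"gripper":1,"dp":[4.1,-1,0],"turn":0}]'
python3 -c "
from h import *
from scipy.spatial.transform import Rotation as R
s=arm.state();print(s['joints'].round(3),R.from_euler('xyz',s['eef_rot']).as_matrix().round(3))"
```

```text
time: 8.02
ee_pos: [376.4, 134.5, 678.8]
eef_rot: [3.084, -0.042, 0.135]
force: [0.3, -0.6, 0.5]
gripper_width: 0.998
grip_force: 0.0
[ 0.251  0.176  0.274 -0.131  2.653  1.57 ] [[ 0.99   0.132  0.049]
 [ 0.135 -0.99  -0.051]
 [ 0.042  0.057 -0.998]]
```

```bash
python3 -m pendant '[{"gripper":1,"dp":[3.5,-0.6,2.2],"turn":0},{"gripper":1,"dp":[3.5,-0.6,2.2],"turn":0},{"gripper":1,"dp":[3.5,-0.6,2.2],"turn":0},{"gripper":1,"dp":[3.5,-0.6,2.2],"turn":0},{"gripper":1,"dp":[3.5,-0.6,2.2],"turn":0},{"gripper":1,"dp":[3.5,-0.6,2.2],"turn":0},{"gripper":1,"dp":[3.5,-0.6,2.2],"turn":0},{"gripper":1,"dp":[3.5,-0.6,2.2],"turn":0},{"gripper":1,"dp":[3.5,-0.6,0],"turn":0},{"gripper":1,"dp":[3.5,-0.6,0],"turn":0}]'
python3 -c "
from h import *
from scipy.spatial.transform import Rotation as R
s=arm.state();print(s['joints'].round(3),R.from_euler('xyz',s['eef_rot']).as_matrix().round(3))"
```

```text
time: 8.85
ee_pos: [678.7, 215.6, 460.7]
eef_rot: [3.09, -0.08, 0.138]
force: [-0.5, -0.3, -0.1]
gripper_width: 1.0
grip_force: 0.0
[ 0.256  0.577  0.275 -0.076  2.215  1.643] [[ 0.987  0.133  0.086]
 [ 0.137 -0.99  -0.04 ]
 [ 0.08   0.052 -0.995]]
```

Now at the reach limit and tilt is growing; keep pushing outward.

```bash
python3 -m pendant '[{"gripper":1,"dp":[4,-0.8,-1],"turn":0},{"gripper":1,"dp":[4,-0.8,-1],"turn":0},{"gripper":1,"dp":[4,-0.8,-1],"turn":0},{"gripper":1,"dp":[4,-0.8,-1],"turn":0},{"gripper":1,"dp":[4,-0.8,-1],"turn":0},{"gripper":1,"dp":[4,-0.8,-1],"turn":0},{"gripper":1,"dp":[4,-0.8,-1],"turn":0},{"gripper":1,"dp":[4,-0.8,-1],"turn":0}]'
python3 -c "
from h import *
from scipy.spatial.transform import Rotation as R
s=arm.state();print(s['joints'].round(3),R.from_euler('xyz',s['eef_rot']).as_matrix().round(3))"
```

```text
time: 9.52
ee_pos: [776.7, 255.9, 421.9]
eef_rot: [3.12, -0.277, 0.145]
force: [0.3, -0.0, 0.4]
gripper_width: 0.998
grip_force: 0.0
[ 0.271  0.648  0.274 -0.06   1.947  1.67 ] [[ 0.952  0.139  0.274]
 [ 0.139 -0.99   0.018]
 [ 0.274  0.021 -0.962]]
```

```bash
python3 -m pendant '[{"gripper":1,"dp":[4,-0.2,-2],"turn":0},{"gripper":1,"dp":[4,-0.2,-2],"turn":0},{"gripper":1,"dp":[4,-0.2,-2],"turn":0},{"gripper":1,"dp":[4,-0.2,-2],"turn":0},{"gripper":1,"dp":[4,-0.2,-2],"turn":0},{"gripper":1,"dp":[4,-0.2,-2],"turn":0},{"gripper":1,"dp":[4,-0.2,-2],"turn":0},{"gripper":1,"dp":[4,-0.2,-2],"turn":0}]'
python3 -c "
from h import *
from scipy.spatial.transform import Rotation as R
s=arm.state();print(s['joints'].round(3),R.from_euler('xyz',s['eef_rot']).as_matrix().round(3))"
```

```text
time: 10.18
ee_pos: [806.7, 239.4, 496.1]
eef_rot: [-3.133, -0.49, 0.146]
force: [-0.7, -0.8, -0.3]
gripper_width: 0.999
grip_force: 0.0
[ 0.233  0.579  0.274 -0.033  1.799  1.64 ] [[ 0.873  0.15   0.464]
 [ 0.129 -0.989  0.078]
 [ 0.471 -0.008 -0.882]]
```

```bash
cat >> h.py <<'E'
from scipy.spatial.transform import Rotation as Ro
P=[624.4,-44.4,.116]
def cw(X): c,s=np.cos(P[2]),np.sin(P[2]);return np.array([P[0]+c*X[0]-s*X[1],P[1]+s*X[0]+c*X[1],X[2]])
def wc(X): c,s=np.cos(P[2]),np.sin(P[2]);d=np.array(X)[:2]-P[:2];return np.array([c*d[0]+s*d[1],-s*d[0]+c*d[1],X[2]])
def st():
    s=arm.state();R=Ro.from_euler('xyz',s['eef_rot']).as_matrix();g=s['ee_pos']+6*R[:,2];return s,R,g
def to(w): # tool-frame shift (cm) bringing the grasp point to world w
    s,R,g=st();return (R.T@(np.array(w)-g)/10).round(2)
def show():
    s,R,g=st();print("joints",s['joints'].round(3),"grasp",g.round(1),"case",wc(g).round(1),"z",R[:,2].round(3),"y",R[:,1].round(3),"F",s['force'].round(1),"t",s['time'])
E
python3 -m pendant '[{"gripper":-0.2,"dp":[-4,0.2,0.4],"turn":0},{"gripper":-0.2,"dp":[-4,0.2,0.4],"turn":0},{"gripper":-0.2,"dp":[-4,0.2,0.4],"turn":0},{"gripper":-0.2,"dp":[-4,0.2,0.4],"turn":0},{"gripper":-0.2,"dp":[-4,0.2,0.4],"turn":0},{"gripper":-0.2,"dp":[-4,0.2,0.4],"turn":0},{"gripper":-0.2,"dp":[-4,0.2,0.4],"turn":0},{"gripper":-0.2,"dp":[-4,0.2,0.4],"turn":0},{"gripper":-0.2,"dp":[-4,0.2,0.4],"turn":0},{"gripper":-0.2,"dp":[-4,0.2,0.4],"turn":1.8}]'
python3 -c "
from h import *
show();print(to(cw([-100.4,230,167.9])))
for k in range(2):
  for c in ('top','scene'): arm.grab_frame(c)
  print(pin('door_left_grip'))
snap('top','t1')
im=cv2.imread('pics/t1.png')[150:300,170:370];cv2.imwrite('pics/t1z.png',cv2.resize(im,(800,600)))"
```

```text
time: 11.02
ee_pos: [495.5, 175.0, 285.3]
eef_rot: [-3.116, -0.488, 0.11]
force: [-0.3, -0.2, -0.7]
gripper_width: 0.4
grip_force: 0.0
joints [ 0.259 -0.31   1.701 -0.046  1.263  1.716] grasp [498.3 175.5 280. ] case [-99.8 233.  280. ] z [ 0.463  0.077 -0.883] y [ 0.122 -0.992 -0.023] F [-0.3 -0.2 -0.7] t 11.0167
[-5.31  0.56  9.86]
[('top', 0.85, [493.0, 166.0, 169.7])]
[('scene', 0.83, [501.2, 173.1, 165.2]), ('top', 0.76, [494.8, 171.9, 169.7])]
```

View pics/t1z.png

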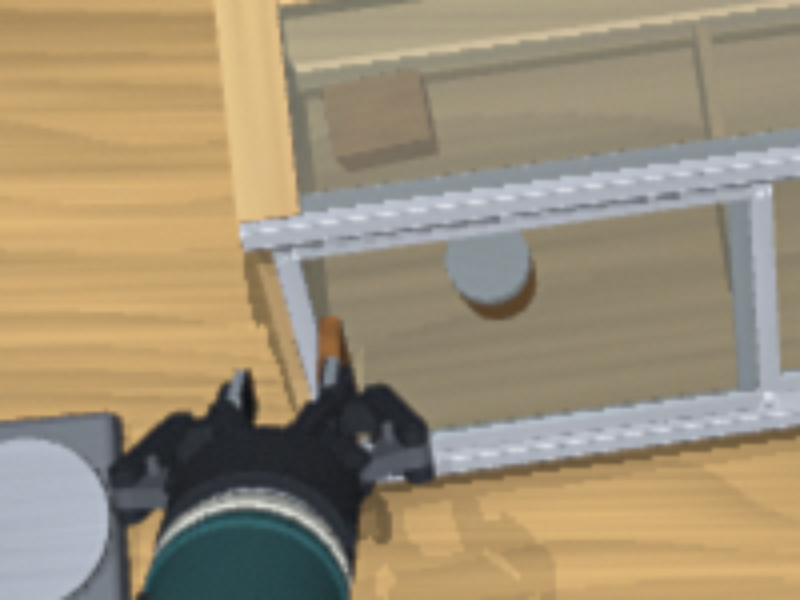

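The fingertips are at about top (230,245) and (254,244), above and to the robot side of the handle at (252,235). That fits the computed shift.

```bash
python3 -m pendant '[{"gripper":-0.2,"dp":[-2.7,0.3,0],"turn":0},{"gripper":-0.2,"dp":[-2.6,0.3,2.5],"turn":0},{"gripper":-0.2,"dp":[0,0,3],"turn":0},{"gripper":-0.2,"dp":[0,0,3],"turn":0},{"gripper":-0.2,"dp":[0,0,1.3],"turn":0},{"gripper":-0.2,"dp":[0,0,0],"turn":0}]'
python3 -m pendant '[{"gripper":-1,"dp":[0,0,0],"turn":0},{"gripper":-1,"dp":[0,0,0],"turn":0},{"gripper":-1,"dp":[0,0,0],"turn":0},{"gripper":-1,"dp":[0,0,0],"turn":0}]' 30
python3 -c "
from h import *
show();print(arm.state()['torque'],to(cw([-100.4,230-205,167.9])))"
```

```text
time: 11.97
ee_pos: [496.3, 171.5, 170.2]
eef_rot: [-3.118, -0.479, 0.111]
force: [-0.2, -0.1, -0.3]
gripper_width: 0.405
grip_force: 0.0
time: 12.3
ee_pos: [497.7, 172.1, 176.2]
eef_rot: [-3.116, -0.49, 0.111]
force: [3.2, 0.4, -1.9]
gripper_width: 0.13
grip_force: 31.4
joints [ 0.25  -0.274  1.891 -0.046  1.035  1.717] grasp [500.5 172.5 170.9] case [-97.9 229.8 170.9] z [ 0.465  0.077 -0.882] y [ 0.123 -0.992 -0.022] F [ 3.2  0.4 -1.9] t 12.3
[-0.05687316 -0.23045701  0.07591534] [-0.27 20.48 -0.33]
```

```bash
python3 -m pendant '[{"gripper":-1,"dp":[0,1,-0.02],"turn":0},{"gripper":-1,"dp":[0.01,2.2,-0.05],"turn":0},{"gripper":-1,"dp":[0.01,2.5,-0.06],"turn":0},{"gripper":-1,"dp":[0.01,2.5,-0.06],"turn":0},{"gripper":-1,"dp":[0.01,2.5,-0.06],"turn":0},{"gripper":-1,"dp":[0.01,2.5,-0.06],"turn":0},{"gripper":-1,"dp":[0.01,2.5,-0.06],"turn":0},{"gripper":-1,"dp":[0.01,2.2,-0.05],"turn":0},{"gripper":-1,"dp":[0,1.4,-0.03],"turn":0},{"gripper":-1,"dp":[0,0.6,-0.02],"turn":0}]'
python3 -c "
from h import *
show()"
```

```text
time: 13.13
ee_pos: [521.2, -27.8, 176.2]
eef_rot: [-3.118, -0.492, 0.109]
force: [7.7, 1.9, -3.9]
gripper_width: 0.128
grip_force: 30.9
joints [-0.292 -0.282  1.898  0.235  1.088  1.101] grasp [524.  -27.3 170.9] case [-97.8  28.6 170.9] z [ 0.467  0.075 -0.881] y [ 0.12  -0.993 -0.021] F [ 7.7  1.9 -3.9] t 13.1333
```

```bash
python3 -m pendant '[{"gripper":-0.1,"dp":[0,0,0],"turn":0},{"gripper":-0.1,"dp":[0,0,0],"turn":0},{"gripper":-0.1,"dp":[0,0,0],"turn":0},{"gripper":-0.1,"dp":[0,0,-2],"turn":0},{"gripper":-0.1,"dp":[0,0,-4],"turn":0},{"gripper":-0.1,"dp":[0,0,-4],"turn":0},{"gripper":1,"dp":[0,0,-4],"turn":0},{"gripper":1,"dp":[0,0,0],"turn":0}]'
python3 -c "
from h import *
show()
for k in range(2):
  for c in ('top','scene'): arm.grab_frame(c)
  print(pin('door_left_grip'),pin('jar'),pin('jar',f='look_for'))
  for c in ('top','scene'):
    for d in arm.regions_of(c,'jar')[:2]:
      v,u=np.nonzero(d['mask']);print(c,d['p'],len(u),u.min(),u.max(),v.min(),v.max())
a=snap('top','t2');b=snap('scene','s2')
a=cv2.resize(a[180:260,240:345],(787,600),interpolation=3);b=cv2.resize(b[150:230,310:400],(675,600),interpolation=3)
cv2.imwrite('pics/j2.png',cv2.resize(np.hstack([a,b]),(800,328))[:,:,::-1])"
```

```text
time: 13.8
ee_pos: [455.4, -37.0, 308.9]
eef_rot: [-3.126, -0.502, 0.116]
force: [1.3, -0.5, 1.1]
gripper_width: 0.72
grip_force: 0.0
joints [-0.381 -0.476  1.769  0.249  1.412  1.085] grasp [458.3 -36.6 303.7] case [-164.1   27.   303.7] z [ 0.476  0.071 -0.877] y [ 0.123 -0.992 -0.014] F [ 1.3 -0.5  1.1] t 13.8
[('scene', 0.82, [524.9, -29.4, 168.7])] [('top', 0.91, [583.5, 101.6, 15.8])] [('scene', 0.22, [579.8, -279.1, 163.0]), ('top', 0.59, [577.4, 97.3, 118.1])]
top 0.97 400 282 303 205 228
top 0.32 6710 335 458 182 253
scene 0.22 20763 187 419 146 281
[('scene', 0.72, [520.7, -26.7, 169.1]), ('top', 0.85, [516.8, -28.5, 166.6])] [('top', 0.72, [581.5, 99.5, 16.2])] [('top', 0.92, [578.8, 97.2, 116.9])]
top 0.62 414 282 302 205 229
```

View pics/j2.png

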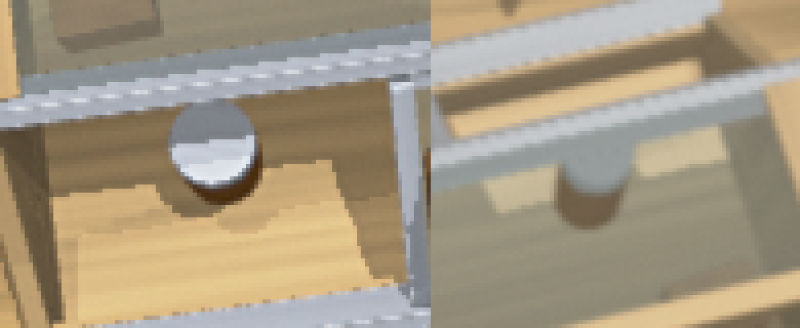

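The jar's cap shows through the open door at top (292,215), centred near world (580,97), and the opening is clear on both sides.

```bash
python3 -c "
from h import *
s,R,g=st();a=R[:,2];J=np.array([580.5,97,80.])
print(wc(J),to(J-150*a),to(J))"
```

```text
[-27.23933222 145.53071422  80.        ] [  2.2  -11.24  10.48] [  2.2  -11.24  25.48]
```

```bash
python3 -m pendant '[{"gripper":1,"dp":[0.7,-3.7,0],"turn":0},{"gripper":1,"dp":[0.7,-3.7,1.5],"turn":0},{"gripper":1,"dp":[0.8,-3.8,1.5],"turn":0},{"gripper":1,"dp":[0,0,4],"turn":0},{"gripper":1,"dp":[0,0,3],"turn":0},{"gripper":1,"dp":[0,0,0],"turn":0}]'
python3 -c "
from h import *
show();print(to([580.5,97,80.]));snap('top','t3')"
```

```text
time: 15.4
ee_pos: [503.9, 86.0, 213.8]
eef_rot: [-3.115, -0.472, 0.114]
force: [-0.4, -0.8, -2.0]
gripper_width: 0.996
grip_force: 0.0
joints [ 0.012 -0.327  1.85   0.08   1.152  1.447] grasp [506.6  86.5 208.4] case [-101.8  143.7  208.4] z [ 0.449  0.078 -0.89 ] y [ 0.126 -0.992 -0.024] F [-0.4 -0.8 -2. ] t 15.4
[ 0.8   0.19 14.83]
```

```bash
python3 -m pendant '[{"gripper":1,"dp":[0.3,0.1,3.0],"turn":0},{"gripper":1,"dp":[0.2,0,3.5],"turn":0},{"gripper":1,"dp":[0.1,0,3.5],"turn":0},{"gripper":1,"dp":[0,0,2.5],"turn":0},{"gripper":1,"dp":[0,0,1.2],"turn":0},{"gripper":1,"dp":[0,0,0.4],"turn":0},{"gripper":1,"dp":[0,0,0],"turn":0}]'
python3 -c "
from h import *
show();print(to([580.5,97,80.]))"
```

```text
time: 16.03
ee_pos: [577.4, 94.1, 101.1]
eef_rot: [-3.116, -0.487, 0.11]
force: [0.9, -0.9, 0.5]
gripper_width: 1.005
grip_force: 0.0
joints [ 0.03  -0.073  1.878  0.083  0.855  1.445] grasp [580.2  94.5  95.8] case [-27.8 143.1  95.8] z [ 0.462  0.076 -0.884] y [ 0.121 -0.992 -0.022] F [ 0.9 -0.9  0.5] t 16.0333
[-0.69 -0.21  1.43]
```

```bash
python3 -m pendant '[{"gripper":1,"dp":[-0.4,-0.1,0.8],"turn":0},{"gripper":1,"dp":[-0.3,-0.1,0.6],"turn":0},{"gripper":1,"dp":[0,0,0],"turn":0},{"gripper":1,"dp":[0,0,0],"turn":0}]'
python3 -m pendant '[{"gripper":-1,"dp":[0,0,0],"turn":0},{"gripper":-1,"dp":[0,0,0],"turn":0},{"gripper":-1,"dp":[0,0,0],"turn":0},{"gripper":-1,"dp":[0,0,0],"turn":0},{"gripper":-1,"dp":[0,0,0],"turn":0}]' 45
python3 -c "
from h import *
show();g=st()[2];c=wc(g)
print(to(cw(c+[-20,0,8])),to(cw(c+[-45,0,25])),to(cw(c+[-45,0,100])))"
```

```text
time: 16.37
ee_pos: [576.6, 97.1, 84.8]
eef_rot: [-3.117, -0.486, 0.111]
force: [-0.6, 0.8, 0.1]
gripper_width: 0.998
grip_force: 0.0
time: 16.78
ee_pos: [577.6, 96.9, 85.6]
eef_rot: [-3.117, -0.488, 0.111]
force: [-1.1, -0.8, 2.7]
gripper_width: 0.541
grip_force: 46.0
joints [ 0.036 -0.054  1.895  0.082  0.818  1.449] grasp [580.4  97.3  80.3] case [-27.3 145.9  80.3] z [ 0.463  0.076 -0.883] y [ 0.122 -0.992 -0.022] F [-1.1 -0.8  2.7] t 16.7833
[-1.39 -0.03 -1.64] [-2.8  -0.08 -4.32] [  0.71  -0.25 -10.94]
```

```bash
python3 -m pendant '[{"gripper":-1,"dp":[-0.2,0,-0.6],"turn":0},{"gripper":-1,"dp":[-0.6,0,-0.6],"turn":0},{"gripper":-1,"dp":[-0.6,0,-0.5],"turn":0},{"gripper":-1,"dp":[-0.7,-0.03,-1.3],"turn":0},{"gripper":-1,"dp":[-0.7,-0.03,-1.4],"turn":0},{"gripper":-1,"dp":[0.6,0,-1.6],"turn":0},{"gripper":-1,"dp":[1.0,-0.05,-2],"turn":0},{"gripper":-1,"dp":[1.0,-0.05,-2],"turn":0},{"gripper":-1,"dp":[0.8,-0.05,-1.2],"turn":0},{"gripper":-1,"dp":[0,0,0],"turn":0}]'
python3 -c "
from h import *
show();s,R,g=st();print(s['gripper_width'],s['grip_force'])
for k in range(3):
  arm.grab_frame('scene');arm.grab_frame('top');print(pin('plate'))
im=snap('scene','s4');cv2.imwrite('pics/s4z.png',cv2.resize(im[90:250,280:480],(750,600),interpolation=3)[:,:,::-1])
print(to([438.3,373,g[2]]),R.T@[0,0,1])"
```

```text
time: 17.62
ee_pos: [531.6, 91.2, 191.3]
eef_rot: [-3.117, -0.494, 0.111]
force: [0.7, -0.3, -2.0]
gripper_width: 0.535
grip_force: 46.5
joints [ 0.026 -0.26   1.852  0.075  1.061  1.459] grasp [534.4  91.7 186. ] case [-73.6 145.6 186. ] z [ 0.468  0.077 -0.88 ] y [ 0.123 -0.992 -0.022] F [ 0.7 -0.3 -2. ] t 17.6167
0.5348288341642877 46.47559583187103
[('scene', 0.63, [439.8, 372.8, 50.4]), ('top', 0.58, [441.0, 372.4, 45.1])]
[('scene', 0.69, [440.2, 367.9, 49.5]), ('top', 0.71, [441.0, 377.1, 44.9])]
[('scene', 0.96, [438.4, 369.3, 50.0]), ('top', 0.88, [439.7, 373.9, 46.8])]
[ -5.33 -29.09  -2.66] [ 0.47401399 -0.0215455  -0.88025367]
```

View pics/s4z.png

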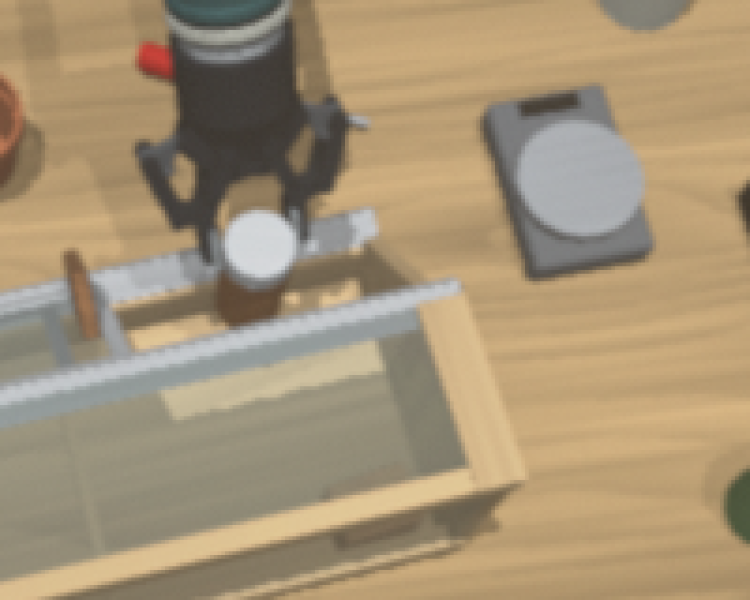

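The jar hangs upright between the fingers, cap at crop (260,245), well clear of the roof. The scale plate is at crop (580,178).

```bash
python3 -m pendant '[{"gripper":-1,"dp":[0.7,0,-1.4],"turn":0},{"gripper":-1,"dp":[1.0,-0.6,-2.0],"turn":0},{"gripper":-1,"dp":[0,-1.8,-1.2],"turn":0},{"gripper":-1,"dp":[-0.6,-2.6,-0.3],"turn":0},{"gripper":-1,"dp":[-0.6,-3.0,-0.3],"turn":0},{"gripper":-1,"dp":[-0.6,-3.0,-0.3],"turn":0},{"gripper":-1,"dp":[-0.6,-3.0,-0.3],"turn":0},{"gripper":-1,"dp":[-0.6,-3.0,-0.3],"turn":0},{"gripper":-1,"dp":[-0.6,-3.0,-0.3],"turn":0},{"gripper":-1,"dp":[-0.6,-3.0,-0.3],"turn":0}]'
python3 -m pendant '[{"gripper":-1,"dp":[-0.6,-2.6,-0.3],"turn":0},{"gripper":-1,"dp":[-0.4,-1.8,-0.2],"turn":0},{"gripper":-1,"dp":[-0.1,-0.8,-0.1],"turn":0},{"gripper":-1,"dp":[0,0,0],"turn":0}]'
python3 -c "
from h import *
show();print(to([439.5,372,140]),to([439.5,372,119]))"
```

```text
time: 19.1
ee_pos: [448.4, 313.4, 239.4]
eef_rot: [-3.115, -0.486, 0.111]
force: [0.6, 1.1, -1.8]
gripper_width: 0.543
grip_force: 46.8
time: 19.43
ee_pos: [429.8, 363.6, 240.3]
eef_rot: [-3.116, -0.485, 0.114]
force: [-0.5, -0.0, -3.1]
gripper_width: 0.543
grip_force: 46.9
joints [ 0.748 -0.154  1.664 -0.275  1.227  2.239] grasp [432.6 364.1 235. ] case [-143.3  427.9  235. ] z [ 0.46   0.078 -0.884] y [ 0.125 -0.992 -0.023] F [-0.5 -0.  -3.1] t 19.4333
[-3.74 -0.48  8.78] [-4.72 -0.43 10.64]
```

```bash
python3 -m pendant '[{"gripper":-1,"dp":[-0.7,-0.2,1.5],"turn":0},{"gripper":-1,"dp":[-1.1,-0.2,2.6],"turn":0},{"gripper":-1,"dp":[-1.1,-0.1,2.6],"turn":0},{"gripper":-1,"dp":[-0.6,0,1.5],"turn":0},{"gripper":-1,"dp":[-0.2,0,0.5],"turn":0},{"gripper":-1,"dp":[0,0,0],"turn":0},{"gripper":-1,"dp":[0,0,0],"turn":0}]'
python3 -c "
from h import *
show();print(to([439.5,372,119]))
im=snap('scene','s5');cv2.imwrite('pics/s5z.png',cv2.resize(np.hstack([im[80:200,370:490],snap('top','t5')[220:340,110:230]]),(800,400),interpolation=3)[:,:,::-1])"
```

```text
time: 20.02
ee_pos: [438.4, 369.4, 147.5]
eef_rot: [-3.116, -0.487, 0.11]
force: [0.2, -0.6, -2.2]
gripper_width: 0.542
grip_force: 46.7
joints [ 0.747 -0.079  1.785 -0.304  1.038  2.304] grasp [441.2 369.9 142.2] case [-134.   432.7  142.2] z [ 0.463  0.077 -0.883] y [ 0.121 -0.992 -0.023] F [ 0.2 -0.6 -2.2] t 20.0167
[-1.22 -0.18  1.99]
```

View pics/s5z.png

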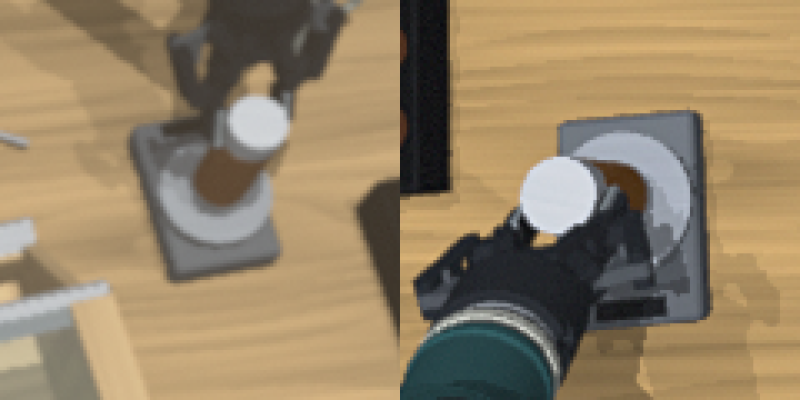

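The jar is upright over the plate; in the scene its base is at crop (225,185) with the plate centre at (215,190). I'll lower it gently.

```bash
python3 -m pendant '[{"gripper":-1,"dp":[-0.4,-0.1,0.6],"turn":0},{"gripper":-1,"dp":[-0.4,-0.1,0.6],"turn":0},{"gripper":-1,"dp":[-0.2,0,0.3],"turn":0},{"gripper":-1,"dp":[-0.1,0,0.2],"turn":0},{"gripper":-1,"dp":[0,0,0],"turn":0},{"gripper":-1,"dp":[0,0,0],"turn":0}]'
python3 -c "
from h import *
show();print(to([439.5,372,118]))"
```

```text
time: 20.62
ee_pos: [435.2, 372.0, 125.9]
eef_rot: [-3.117, -0.485, 0.112]
force: [0.4, -0.5, -3.1]
gripper_width: 0.54
grip_force: 46.8
joints [ 0.755 -0.06   1.812 -0.315  0.999  2.327] grasp [438.  372.4 120.5] case [-136.9  435.6  120.5] z [ 0.461  0.076 -0.884] y [ 0.123 -0.992 -0.022] F [ 0.4 -0.5 -3.1] t 20.6167
[0.01 0.07 0.29]
```

Step down about 1 mm at a time (tool shift [-0.05, 0, 0.09] is roughly 1 mm down).

```bash
python3 -m pendant '[{"gripper":-1,"dp":[-0.05,0,0.1],"turn":0},{"gripper":-1,"dp":[0,0,0],"turn":0}]'
python3 -m pendant '[{"gripper":-1,"dp":[-0.05,0,0.1],"turn":0},{"gripper":-1,"dp":[0,0,0],"turn":0}]'
```

```text
time: 20.78
ee_pos: [435.5, 372.1, 125.3]
eef_rot: [-3.116, -0.486, 0.111]
force: [0.4, -1.2, -3.0]
gripper_width: 0.54
grip_force: 46.8
time: 20.95
ee_pos: [435.4, 372.0, 124.0]
eef_rot: [-3.117, -0.486, 0.111]
force: [0.2, -0.1, -2.3]
gripper_width: 0.538
grip_force: 46.8
```

```bash
python3 -m pendant '[{"gripper":-1,"dp":[-0.05,0,0.08],"turn":0},{"gripper":-1,"dp":[0,0,0],"turn":0},{"gripper":-1,"dp":[0,0,0],"turn":0}]'
```

```text
time: 21.2
ee_pos: [435.7, 372.2, 123.7]
eef_rot: [-3.116, -0.487, 0.111]
force: [-0.4, -1.4, -0.0]
gripper_width: 0.539
grip_force: 47.1
```

```bash
python3 -m pendant '[{"gripper":0.3,"dp":[0,0,0],"turn":0},{"gripper":0.8,"dp":[0,0,0],"turn":0},{"gripper":0.8,"dp":[0,0,0],"turn":0},{"gripper":0.8,"dp":[0,0,-1],"turn":0},{"gripper":0.8,"dp":[0,0,-2.5],"turn":0},{"gripper":0.8,"dp":[0,0,-4],"turn":0},{"gripper":0.8,"dp":[0,0,-4],"turn":0}]'
python3 -c "
from h import *
show();im=snap('scene','s6');cv2.imwrite('pics/s6z.png',cv2.resize(np.hstack([im[80:200,370:490],snap('top','t6')[220:340,110:230]]),(800,400),interpolation=3)[:,:,::-1])
print(pin('jar'),pin('plate'),pin('door_left_grip'))
g=st()[2];L=cw([-97.8,28.6,170.9]);a=st()[1][:,2];print(to(L-90*a),to(L))"
```

```text
time: 21.78
ee_pos: [381.2, 362.4, 225.0]
eef_rot: [-3.118, -0.484, 0.111]
force: [0.8, 0.9, 0.6]
gripper_width: 0.9
grip_force: 0.0
joints [ 0.83  -0.217  1.747 -0.31   1.236  2.33 ] grasp [384.  362.8 219.7] case [-191.7  432.3  219.7] z [ 0.459  0.075 -0.885] y [ 0.122 -0.992 -0.021] F [0.8 0.9 0.6] t 21.7833
[('scene', 0.61, [444.6, 372.9, 49.7]), ('scene', 0.25, [527.1, -27.7, 165.2]), ('top', 0.9, [437.7, 375.2, 50.6])] [('scene', 0.88, [440.2, 368.9, 48.2]), ('top', 0.63, [440.5, 375.7, 46.4])] [('scene', 0.89, [524.4, -29.1, 167.6]), ('top', 0.84, [519.3, -30.3, 167.9])]
[ 6.23 40.53 -1.39] [ 6.23 40.53  7.61]
```

View pics/s6z.png

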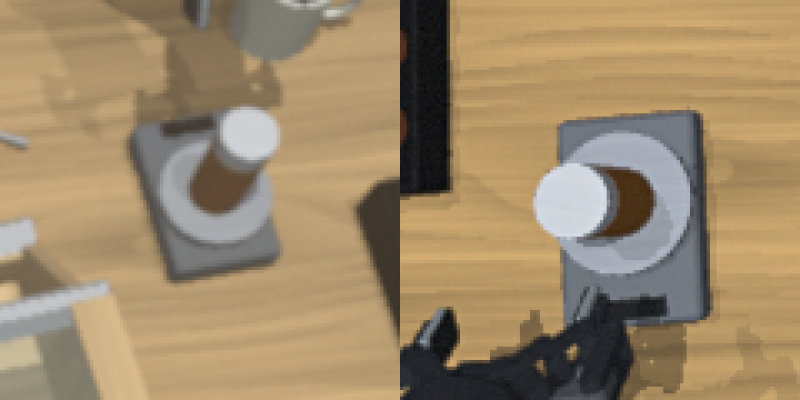

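The jar stands upright near the middle of the plate and the gripper is clear of it. Now back to the door handle.

```bash
python3 -m pendant '[{"gripper":0.8,"dp":[0,0.3,-2.5],"turn":0},{"gripper":0.5,"dp":[0.5,2,-0.5],"turn":0},{"gripper":-0.2,"dp":[0.6,3.5,0],"turn":0},{"gripper":-0.2,"dp":[0.6,4,0],"turn":0},{"gripper":-0.2,"dp":[0.6,4,0],"turn":0},{"gripper":-0.2,"dp":[0.6,4,0],"turn":0},{"gripper":-0.2,"dp":[0.6,4,0],"turn":0},{"gripper":-0.2,"dp":[0.6,4,0],"turn":0},{"gripper":-0.2,"dp":[0.6,4,0],"turn":0},{"gripper":-0.2,"dp":[0.6,4,0],"turn":0}]'
python3 -m pendant '[{"gripper":-0.2,"dp":[0.5,3.5,0],"turn":0},{"gripper":-0.2,"dp":[0.4,2.5,0],"turn":0},{"gripper":-0.2,"dp":[0,0,0],"turn":0},{"gripper":-0.2,"dp":[0,0,0],"turn":0}]'
python3 -c "
from h import *
show();print(to(cw([-97.8,28.6,170.9])))"
```

```text
time: 23.02
ee_pos: [456.1, 28.6, 267.4]
eef_rot: [-3.116, -0.485, 0.11]
force: [1.6, -0.2, -1.0]
gripper_width: 0.396
grip_force: 0.0
time: 23.35
ee_pos: [471.5, -29.6, 269.5]
eef_rot: [-3.114, -0.482, 0.106]
force: [-0.8, 0.4, 0.3]
gripper_width: 0.397
grip_force: 0.0
joints [-0.339 -0.429  1.811  0.233  1.335  1.113] grasp [474.3 -29.2 264.2] case [-147.4   32.5  264.2] z [ 0.458  0.076 -0.886] y [ 0.118 -0.993 -0.024] F [-0.8  0.4  0.3] t 23.35
[ 0.07  0.63 10.55]
```

```bash
python3 -m pendant '[{"gripper":-0.2,"dp":[0.1,0.5,1.5],"turn":0},{"gripper":-0.2,"dp":[0,0.1,3],"turn":0},{"gripper":-0.2,"dp":[0,0,3],"turn":0},{"gripper":-0.2,"dp":[0,0,2],"turn":0},{"gripper":-0.2,"dp":[0,0,1],"turn":0},{"gripper":-0.2,"dp":[0,0,0],"turn":0},{"gripper":-0.2,"dp":[0,0,0],"turn":0}]'
python3 -m pendant '[{"gripper":-1,"dp":[0,0,0],"turn":0},{"gripper":-1,"dp":[0,0,0],"turn":0},{"gripper":-1,"dp":[0,0,0],"turn":0},{"gripper":-1,"dp":[0,0,0],"turn":0}]' 30
python3 -c "
from h import *
show();c=wc(st()[2]);print(to(cw(c+[0,205,0])))"
```

```text
time: 23.93
ee_pos: [521.5, -24.6, 178.7]
eef_rot: [-3.116, -0.485, 0.113]
force: [-0.1, 0.3, 0.1]
gripper_width: 0.398
grip_force: 0.0
time: 24.27
ee_pos: [522.3, -25.9, 181.2]
eef_rot: [-3.118, -0.489, 0.112]
force: [-3.7, 0.0, 4.7]
gripper_width: 0.125
grip_force: 31.1
joints [-0.286 -0.281  1.886  0.231  1.099  1.108] grasp [525.1 -25.5 175.9] case [-96.4  30.3 175.9] z [ 0.464  0.076 -0.882] y [ 0.122 -0.992 -0.021] F [-3.7  0.   4.7] t 24.2667
[ -0.08 -20.5    0.44]
```

```bash
python3 -m pendant '[{"gripper":-1,"dp":[0,-1,0.02],"turn":0},{"gripper":-1,"dp":[0,-2.2,0.05],"turn":0},{"gripper":-1,"dp":[-0.01,-2.5,0.05],"turn":0},{"gripper":-1,"dp":[-0.01,-2.5,0.05],"turn":0},{"gripper":-1,"dp":[-0.01,-2.5,0.05],"turn":0},{"gripper":-1,"dp":[-0.01,-2.5,0.05],"turn":0},{"gripper":-1,"dp":[-0.01,-2.5,0.06],"turn":0},{"gripper":-1,"dp":[-0.01,-2.0,0.05],"turn":0},{"gripper":-1,"dp":[0,-1.2,0.03],"turn":0},{"gripper":-1,"dp":[0,-0.6,0.01],"turn":0}]'
python3 -m pendant '[{"gripper":-1,"dp":[0,0,0],"turn":0},{"gripper":-1,"dp":[0,-0.2,0],"turn":0},{"gripper":-1,"dp":[0,0,0],"turn":0}]'
python3 -c "
from h import *
show()"
```

```text
time: 25.1
ee_pos: [499.4, 169.6, 181.2]
eef_rot: [-3.116, -0.489, 0.113]
force: [-4.3, -2.3, 5.6]
gripper_width: 0.126
grip_force: 31.3
time: 25.35
ee_pos: [499.3, 170.4, 181.1]
eef_rot: [-3.116, -0.488, 0.111]
force: [-4.8, 0.7, 5.8]
gripper_width: 0.13
grip_force: 31.3
joints [ 0.244 -0.274  1.88  -0.042  1.048  1.709] grasp [502.1 170.9 175.8] case [-96.6 228.  175.8] z [ 0.463  0.078 -0.883] y [ 0.123 -0.992 -0.023] F [-4.8  0.7  5.8] t 25.35
```

```bash
for i in 1; do python3 -m pendant '[{"gripper":-1,"dp":[0,-0.2,0],"turn":0},{"gripper":-1,"dp":[0,0,0],"turn":0}]'; python3 -m pendant '[{"gripper":-1,"dp":[0,-0.2,0],"turn":0},{"gripper":-1,"dp":[0,0,0],"turn":0}]'; python3 -m pendant '[{"gripper":-1,"dp":[0,-0.2,0],"turn":0},{"gripper":-1,"dp":[0,0,0],"turn":0}]';done
```

```text
time: 25.52
ee_pos: [499.1, 171.9, 181.2]
eef_rot: [-3.116, -0.488, 0.11]
force: [-4.7, -0.8, 5.6]
gripper_width: 0.124
grip_force: 31.3
time: 25.68
ee_pos: [499.1, 172.7, 181.2]
eef_rot: [-3.119, -0.488, 0.111]
force: [-5.2, -4.2, 6.1]
gripper_width: 0.123
grip_force: 31.4
time: 25.85
ee_pos: [499.0, 172.8, 181.2]
eef_rot: [-3.124, -0.488, 0.112]
force: [-5.6, -9.5, 7.7]
gripper_width: 0.128
grip_force: 31.5
```

The left door is on its stop: the side force climbs with no further motion. Next I'll check and close the right door too, since it may have started up to 5 mm ajar.

```bash
python3 -m pendant '[{"gripper":-0.1,"dp":[0,0,0],"turn":0},{"gripper":-0.1,"dp":[0,0,0],"turn":0},{"gripper":-0.1,"dp":[0,0,0],"turn":0},{"gripper":-0.1,"dp":[0,0,-2],"turn":0},{"gripper":-0.1,"dp":[0,0,-4],"turn":0},{"gripper":-0.1,"dp":[0,0,-4],"turn":0},{"gripper":-0.2,"dp":[0,2,-1],"turn":0},{"gripper":-0.2,"dp":[0,4,0],"turn":0},{"gripper":-0.2,"dp":[0,4,0],"turn":0},{"gripper":-0.2,"dp":[0,4,0],"turn":0}]'
python3 -m pendant '[{"gripper":-0.2,"dp":[0,4,0],"turn":0},{"gripper":-0.2,"dp":[0,4,0],"turn":0},{"gripper":-0.2,"dp":[0,4,0],"turn":0},{"gripper":-0.2,"dp":[0,4,0],"turn":0},{"gripper":-0.2,"dp":[0,4,0],"turn":0},{"gripper":-0.2,"dp":[0,4,0],"turn":0},{"gripper":-0.2,"dp":[0,3,0],"turn":0},{"gripper":-0.2,"dp":[0,1.5,0],"turn":0},{"gripper":-0.2,"dp":[0,0,0],"turn":0}]'
python3 -c "
from h import *
show();print(to(cw([-92.5,-229,166])))
for k in range(2):
  arm.grab_frame('scene');arm.grab_frame('top')
  for n in ('door_left_grip','door_right_grip'):print([(p,wc(l).round(1)) for c,p,l in pin(n)])"
```

```text
time: 26.68
ee_pos: [464.5, 28.1, 274.4]
eef_rot: [-3.117, -0.488, 0.114]
force: [1.0, -0.0, -0.6]
gripper_width: 0.396
grip_force: 0.0
time: 27.43
ee_pos: [499.5, -257.1, 265.7]
eef_rot: [-3.115, -0.484, 0.106]
force: [-0.1, 0.1, 0.4]
gripper_width: 0.395
grip_force: 0.0
joints [-0.802 -0.137  1.599  0.399  1.402  0.643] grasp [ 502.2 -256.6  260.4] case [-145.9 -196.6  260.4] z [ 0.46   0.076 -0.885] y [ 0.118 -0.993 -0.024] F [-0.1  0.1  0.4] t 27.4333
[ 0.36  3.47 10.77]
[(0.9, array([-96.4, 230.5, 168.9])), (0.67, array([ -94.2, -229.4,  158.4])), (0.82, array([-104.9,  228.9,  168.8]))]
[(0.87, array([ -89.2, -230.2,  158.5])), (0.29, array([ -7.5,  -0.7, 211.1])), (0.96, array([ -92.2, -229.3,  162.9]))]
[(0.89, array([-98.9, 230.5, 166.4])), (0.86, array([-104.8,  231.1,  169.1]))]
[(0.76, array([ -92.8, -230.9,  159.3])), (0.68, array([ -93.1, -228.9,  160.5]))]
```

```bash
python3 -m pendant '[{"gripper":-0.2,"dp":[0.2,1.7,0],"turn":0},{"gripper":-0.2,"dp":[0.1,1.7,2],"turn":0},{"gripper":-0.2,"dp":[0,0,3.5],"turn":0},{"gripper":-0.2,"dp":[0,0,3],"turn":0},{"gripper":-0.2,"dp":[0,0,1.5],"turn":0},{"gripper":-0.2,"dp":[0,0,0.5],"turn":0},{"gripper":-0.2,"dp":[0,0,0],"turn":0}]'
python3 -m pendant '[{"gripper":-1,"dp":[0,0,0],"turn":0},{"gripper":-1,"dp":[0,0,0],"turn":0},{"gripper":-1,"dp":[0,0,0],"turn":0},{"gripper":-1,"dp":[0,0,0],"turn":0}]' 30
python3 -m pendant '[{"gripper":-1,"dp":[0,0.2,0],"turn":0},{"gripper":-1,"dp":[0,0,0],"turn":0}]'
python3 -c "
from h import *
show()"
```

```text
time: 28.62
ee_pos: [554.5, -278.6, 173.0]
eef_rot: [-3.113, -0.483, 0.11]
force: [-0.2, -0.2, 0.8]
gripper_width: 0.4
grip_force: 0.0
time: 28.95
ee_pos: [555.2, -280.5, 177.3]
eef_rot: [-3.12, -0.488, 0.112]
force: [-0.5, -0.3, 2.6]
gripper_width: 0.107
grip_force: 29.5
time: 29.12
ee_pos: [555.5, -282.2, 177.2]
eef_rot: [-3.119, -0.488, 0.112]
force: [-2.6, 0.4, 5.5]
gripper_width: 0.103
grip_force: 30.6
joints [-0.758  0.033  1.615  0.41   1.211  0.604] grasp [ 558.2 -281.7  171.9] case [ -93.2 -228.1  171.9] z [ 0.464  0.075 -0.883] y [ 0.122 -0.992 -0.02 ] F [-2.6  0.4  5.5] t 29.1167
```

```bash
python3 -m pendant '[{"gripper":-1,"dp":[0,0.2,0],"turn":0},{"gripper":-1,"dp":[0,0,0],"turn":0}]'; python3 -m pendant '[{"gripper":-1,"dp":[0,0.2,0],"turn":0},{"gripper":-1,"dp":[0,0,0],"turn":0}]'; python3 -m pendant '[{"gripper":-1,"dp":[0,0.1,0],"turn":0},{"gripper":-1,"dp":[0,0,0],"turn":0}]'
```

```text
time: 29.28
ee_pos: [555.7, -284.0, 177.2]
eef_rot: [-3.119, -0.488, 0.112]
force: [-4.3, 0.2, 6.3]
gripper_width: 0.111
grip_force: 30.9
time: 29.45
ee_pos: [555.7, -284.1, 177.2]
eef_rot: [-3.114, -0.488, 0.112]
force: [-5.3, 4.7, 8.0]
gripper_width: 0.108
grip_force: 31.4
time: 29.62
ee_pos: [555.8, -284.2, 177.2]
eef_rot: [-3.113, -0.488, 0.112]
force: [-5.6, 6.8, 8.6]
gripper_width: 0.108
grip_force: 31.6
```

```bash
python3 -m pendant '[{"gripper":-0.1,"dp":[0,0,0],"turn":0},{"gripper":-0.1,"dp":[0,0,0],"turn":0},{"gripper":-0.1,"dp":[0,0,0],"turn":0},{"gripper":-0.1,"dp":[0,0,-2],"turn":0},{"gripper":-0.1,"dp":[0,0,-4],"turn":0},{"gripper":-0.1,"dp":[0,0,-4],"turn":0},{"gripper":-0.1,"dp":[-2,0,-2],"turn":0},{"gripper":-0.1,"dp":[0,0,0],"turn":0},{"gripper":-0.1,"dp":[0,0,0],"turn":0}]'
python3 -c "
from h import *
show();snap('scene','s7');im=snap('top','t7');cv2.imwrite('pics/t7z.png',cv2.resize(im[90:330,130:510],(800,505),interpolation=3)[:,:,::-1])
for n in ('door_left_grip','door_right_grip'):print([(p,wc(l).round(1)) for c,p,l in pin(n)])
print(pin('jar'))"
```

```text
time: 30.37
ee_pos: [482.2, -298.6, 272.6]
eef_rot: [-3.119, -0.487, 0.11]
force: [-0.4, 0.0, -0.5]
gripper_width: 0.449
grip_force: 0.0
joints [-0.892 -0.107  1.56   0.422  1.443  0.561] grasp [ 485.  -298.1  267.3] case [-167.8 -235.9  267.3] z [ 0.462  0.074 -0.884] y [ 0.12  -0.993 -0.02 ] F [-0.4  0.  -0.5] t 30.3667
[(0.65, array([-99.5, 230.6, 166.5])), (0.88, array([-103.7,  229.4,  167.6]))]
[(0.59, array([ -92.4, -228.7,  162.4])), (0.81, array([ -93.1, -227. ,  163.1]))]
[('scene', 0.69, [442.6, 373.5, 49.1]), ('top', 0.89, [440.0, 371.3, 48.7])]
```

View pics/t7z.png

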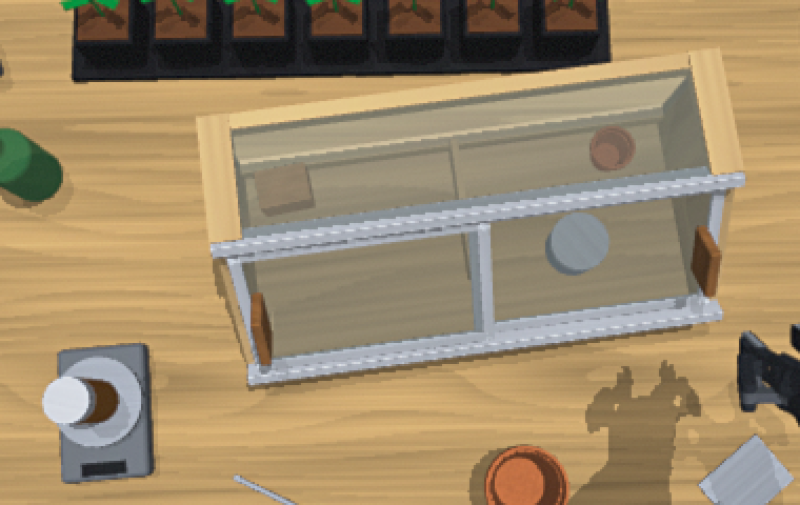

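Both doors are shut, with handles at crop (260,330) and (706,262). The jar stands on the plate at (95,400), the tin, box and pot are where they were, and the gripper is clear of everything.

```bash
python3 -c "
from bench import arm
print(arm.sign_off())"
```

```text
the job is handed in; nothing more can be done
None
```

The jar is standing upright on the scale plate, both doors are closed to their stops, and the job was handed in at about 30 s; one risk is that joint 5 briefly read 2.654 against its listed 2.65 limit while I was tilting the tool, and I don't have the verdict.

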